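# Hang the dipping basket to drip over its tray

### The job

The rinsed castings have to drip dry: hang the wire basket by its bail handle on the hook of the drip stand, with the castings still in it, and slide the drip tray along the bench until it is centred under the hanging basket. Keep the tray on the bench (do not lift it), leave the tin and the pumice stone where they are, and let go of everything.

Things in the scene. Friction and masses are not known exactly. Their poses are not given: they have to be found in the camera images.
- stand: Fixed drip stand: grey base (75 x 150 x 28 mm), round post 16 mm thick, 242 mm high, and a steel hook arm (8 mm wire) from the post's top along the stand's -x (towards the robot). Origin on the bench on the post's axis; base front edge 20 mm before it. Arm's centre line 242 mm high; 140 to 153 mm out it dips to the saddle (230 mm high), from 167 mm it turns up to the tip.
- hook_seat (a point): Bottom of the hook's saddle, on the top of the wire, 160 mm in front of the post's axis and 234 mm above the bench: the handle's bar rests here. Axes as the stand's: +x points to the post, z up.
- hook_tip (a point): Centre of the hook's upturned free end (radius 4 mm), 182 mm in front of the post's axis and 252 mm above the bench; the bail must go over it.
- basket: Loose round wire basket, rim 80 mm, foot 72 mm across, 50 mm high, 160 g, upright, holding two castings. Stiff bail of 9 mm bar in its y-z plane: uprights from the rim to y = +-50 mm, level top bar (centre line z = 127 mm) with a bump in the middle (|y| < 13 mm, z = 135 mm) for the hook. Free under the bail from z = 50 to 130 mm. Origin: centre of the underside, z up.
- bail_eye (a point): Centre of the bail's bar at the top of its middle bump, 135 mm above the basket's underside; it comes to lie 4.5 mm above hook_seat when hung.
- bail_left (a point): Centre of the bail's level bar 31 mm to the basket's +y side, 127 mm above its underside: a place to pinch the bar (along the basket's x), leaving the middle free for the hook.
- bail_right (a point): The same 31 mm to the basket's -y side.
- tray: Shallow open steel drip tray, 140 mm (its x) by 200 mm (its y), 25 mm high, walls 4 mm, about 400 g, loose on the bench to one side of the stand, its long axis roughly towards the hook. Origin: centre of its underside.
- figurine: Small silver figurine, 20 mm wide and 35 mm high, in the basket. Origin: centre of its foot.
- collet: Small silver ring, 22 mm across and 10 mm high, in the basket. Origin: centre of its underside.
- tin: Bystander: small dark tin, 42 mm across, 45 mm high, beside the basket. Origin: centre of the underside.
- pumice: Bystander: grey pumice stone, 45 x 60 x 28 mm, beside the basket. Origin: centre of the underside.
Not all that is in view belongs to the job. What is shaped like the tray but pink is not meant.

How it is judged:
At the end, for the whole second after the job is handed in: The basket hangs still on the hook by its bail (its middle within 20 mm of the saddle), tilted under 0.3 rad, both castings in it. The tray lies flat and still on the bench, its centre under the basket's within 30 mm across the tray and 45 mm along it (x of bail_eye in the frame of hook_seat between -0.02 and 0.02 m and y of bail_eye in the frame of hook_seat between -0.02 and 0.02 m and z of bail_eye in the frame of hook_seat between -0.006 and 0.02 m and contact force between basket and stand above 0.5 N and angle between basket's own z axis and vertical below 0.3 rad and linear speed of basket below 0.05 m/s and x of basket in the frame of tray between -0.03 and 0.03 m and y of basket in the frame of tray between -0.045 and 0.045 m and height (world z) of tray below 0.006 m and angle between tray's own z axis and vertical below 0.06 rad and linear speed of tray below 0.02 m/s and distance between each of figurine, collet and basket below 0.06 m); the robot touches nothing.
It fails at once if the tray is lifted off the bench (by more than 15 mm) (height (world z) of tray above 0.015 m).
It fails at once if the tin is displaced by more than 30 mm (distance of tin from where it was at the start of the episode above 0.03 m).
It fails at once if the pumice stone is displaced by more than 30 mm (distance of pumice from where it was at the start of the episode above 0.03 m).
It also fails if it takes over 67 s, if anything falls off the work surface, if the arm or the gripper's body presses on something with over 40 N, if the wrist force passes 120 N, or if a joint passes its speed limit or range.

### The arm

A 6-joint arm with a two-finger parallel gripper is mounted at the origin on the work surface. World frame = base frame: x ahead of the robot, y to its left, z up, the work surface at z = 0. Lengths are in m, angles in rad, forces in N, time in s.
With the tool pointing down it reaches from about 0.375 to 0.975 m from the base axis. Payload 3.8 kg.
Tool frame: the origin (TCP) lies between the finger pads; the fingertips stand 11 mm ahead of it and the grasp point (between the pads) lies 8 mm behind it (arm.tip_extent is the distance from the TCP to the fingertips, in m); z points along the fingers, y is the line along which they close (so a half turn about z gives the same grasp; the last joint's range is limited). The gripper opens to 88 mm and grips with 3 to 60 N. Pads are 18 mm wide; open, the fingers measure 123 mm over their backs; the gripper's body (75 mm by 187 mm) begins 45 mm behind the grasp point.
Start: joints at [-1.239, 0.264, 1.604, -0, 1.274, -0.037], TCP at [0.243, -0.63, 0.25] pointing down, gripper open.
Joint ranges: [-2.63, 2.63], [-0.94, 2.18], [0.31, 2.57], [-1.31, 4.45], [0, 2.66], [-2.55, 2.55]. Speed limits (rad/s): [2.57, 2.57, 3.14, 3.14, 3.14, 3.14].

### API

Orientations are given as a rotation vector (axis times angle).
In Python, from station import arm, snapshot, get_calibration gives the robot as it stands.
- The arm moves only by the tool play_rows, never from a script. Its argument "increments" is a list of rows, each a list of 6 numbers: the shift along the world's x, y, z in mm, then the turn, a rotation vector about the world's x, y, z in rad. A call has 1 to 12 rows; each row shifts and turns the commanded pose from where the row before left it; what a row does not reach is not made up. A row lasts 1/8 s, in which the tool goes at most 62.5 mm and 10.7 degrees, less where a joint would pass 70% of its speed; a pose out of reach is approached as far as the arm can. A call is refused whole if a number of a shift passes 62.5 or a number of a turn 0.188, either way. A call with a gripper value outside its range is refused whole. "fingers" is the opening, from 0 (shut) to 1 (fully open), set as the call begins (left out, the last holds). The fingers move at their own pace and stop on an object; "squeeze" is the grip in N (left out, the last holds). Time passes only in rows, so rows that do not move let the fingers close. It gives the time, the measured TCP pose, the force, the opening and the grip force at its end, in the units of the state.
- arm.observe(): the state, without advancing time (a new reading comes with each control period).
- snapshot(name): name is "side" or "top"; returns the picture (420x560x3 uint8, red, green, blue); there is no depth.
- get_calibration(name): a dict with "fx", "fy", "cx", "cy" (pixels), "k1" (the pictures are not rectified: a ray, as slopes to the right and down, at radius r is drawn at 1 + k1 r^2 times it, then the intrinsics apply), "world_to_cam" (4x4, takes a point from world to camera coordinates). Camera axes: x right, y up, looking along -z (the intrinsics and any distortion apply to the point x, -y, -z); pixel columns grow to the right and rows downward; lengths in m; the calibration is good to about 2 mm. A picture is of the moment at which its call begins. get_calibration takes no time and is no camera call.
- arm.sign_off(): hands the job in; it is judged then, once.
The state is a dict: "clock": time; "joint_positions": joint angles; "qd": joint speeds; "effort": joint torques, N m; "eef_pos": TCP position; "tcp_rot": TCP orientation; "force": force on the tool from outside, world axes, zero at the start; "wrist_torque": the same for the moment, N m; "gripper_width": finger opening in m; "grip_force": force on a finger pad.
Only numpy, scipy, OpenCV 4.12 (cv2) and the standard library are available. Lean on these libraries where they do the work, as an engineer would, in place of code of your own. Each camera call takes 0.05 s, during which the arm holds its last target. There are 200 camera calls.

## Working session

There is one attempt and no reset: what is moved stays moved. The work goes in short steps, Python scripts to look and compute and a tool call to move; the robot and the scene stay as the last step left them, time stands still between calls to the robot, and variables do not carry over. Pictures are saved under pics/ and viewed, at most 10 in all, crops included, and the job is handed in when it is done.

Besides the shell and the picture viewer there is one more tool, called after ">>>" in YAML: its name, and indented under it one key for each argument. play_rows: Moves the arm, as the interface text tells. Its arguments: {"type":"object","properties":{"increments":{"type":"array","items":{"type":"array","items":{"type":"number"}}},"fingers":{"type":"number"},"squeeze":{"type":"number"}},"required":["increments"]}

```bash
mkdir -p pics; ls
cat > h.py <<'E'
import numpy as np,cv2
from station import arm,snapshot,get_calibration
def grab(n,f):
    im=snapshot(n); cv2.imwrite('pics/'+f,im[:,:,::-1]); return im
def proj(n,p):
    c=get_calibration(n); q=(np.array(c['world_to_cam'])@np.append(p,1))[:3]
    x,y=q[0]/-q[2],-q[1]/-q[2]; s=1+c['k1']*(x*x+y*y)
    return np.array([c['fx']*x*s+c['cx'],c['fy']*y*s+c['cy']])
def ray(n,u,v):
    c=get_calibration(n); K=np.array([[c['fx'],0,c['cx']],[0,c['fy'],c['cy']],[0,0,1.]])
    x,y=cv2.undistortPoints(np.array([[[u,v]]],float),K,np.array([c['k1'],0,0,0.]))[0,0]
    T=np.linalg.inv(np.array(c['world_to_cam'])); d=T[:3,:3]@np.array([x,-y,-1]); return T[:3,3],d
def onz(n,u,v,z):
    o,d=ray(n,u,v); return o+d*(z-o[2])/d[2]
def tri(u1,v1,u2,v2,a='top',b='side'):
    o1,d1=ray(a,u1,v1);o2,d2=ray(b,u2,v2)
    t=np.linalg.lstsq(np.stack([d1,-d2],1),o2-o1,rcond=None)[0]
    p,q=o1+d1*t[0],o2+d2*t[1]; return (p+q)/2,np.linalg.norm(p-q)
E
python3 -c "
from h import *
for n in('top','side'):
    grab(n,n+'0.png'); c=get_calibration(n);print(n,c['fx'],c['k1'],np.linalg.inv(np.array(c['world_to_cam']))[:3].round(3))
print(arm.observe())"
```

```text
pics
top 399.64607320869806 -0.00763664514959535 [[ 0.021  0.992 -0.123  0.385]
 [-1.     0.02  -0.006 -0.028]
 [-0.004  0.123  0.992  1.217]]
side 480.7255924839078 -0.09968545065602936 [[ 0.998  0.038 -0.053  0.441]
 [-0.065  0.509 -0.859 -1.053]
 [-0.006  0.86   0.51   0.779]]
{'clock': 0.1, 'joint_positions': array([-1.23890063e+00,  2.64670167e-01,  1.60522296e+00, -4.40926599e-05,
        1.27372409e+00, -3.69046241e-02]), 'qd': array([ 0.00078728, -0.0019322 , -0.00150004,  0.00038021, -0.00054454,
        0.00046486]), 'effort': array([ 3.13436221e-04, -5.03621471e+01, -3.58070755e+01,  7.31300935e-02,
        2.33748072e-02, -5.95257961e-05]), 'eef_pos': array([ 0.24311458, -0.62903089,  0.24852547]), 'tcp_rot': array([-3.08636508e+00, -5.75686603e-01,  5.32511108e-04]), 'force': array([-0.0658982 ,  0.79360205,  0.19819202]), 'wrist_torque': array([ 0.02104882,  0.00983645, -0.03355118]), 'grip_force': 0.0, 'gripper_width': 0.08811223076632324}
```

View pics/top0.png

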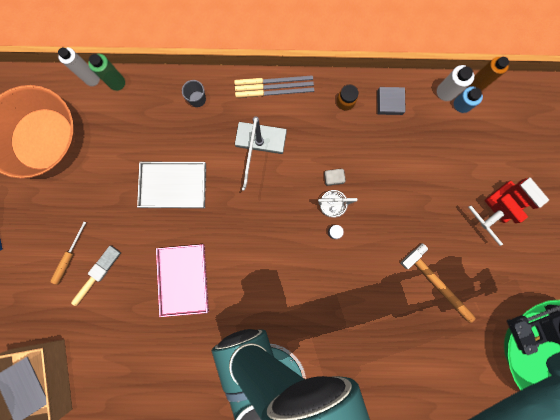

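View pics/side0.png

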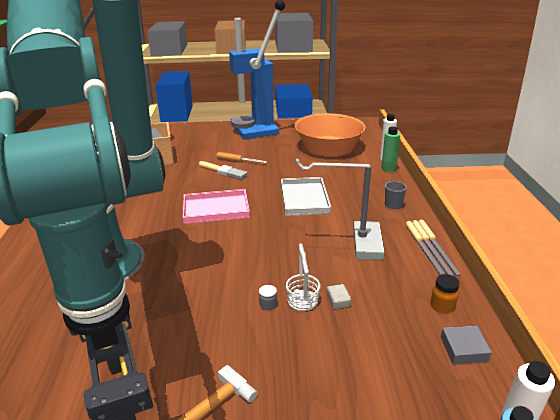

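The top view shows the stand base at about (260,137), the hook tip near (244,189), the basket at (334,203), the tin at (336,231), the pumice at (335,177) and the white tray at (171,184). The side view shows the hook tip near (298,162), the basket at (303,290) and the tray at (305,195).

```bash
python3 -c "
import cv2,numpy as np
t=cv2.imread('pics/top0.png');s=cv2.imread('pics/side0.png')
def c(i,x,y,w,h,k):return cv2.resize(i[y:y+h,x:x+w],None,fx=k,fy=k,interpolation=cv2.INTER_CUBIC)
a=np.hstack([c(t,225,110,80,85,5)[:300*2],]);
o=np.zeros((600,800,3),np.uint8)
def put(x,y,im):o[y:y+im.shape[0],x:x+im.shape[1]]=im
put(0,0,c(t,225,110,80,60*1+25,4)[:340]);put(330,0,c(t,305,160,60,80,4));put(0,345,c(s,280,145,110,63,4));put(580,0,c(s,250,235,55*2-55,85,4));put(450,345,c(s,275,235,80,63,4)[:255,:350])
cv2.imwrite('pics/m.png',o)"
```

```text
(no output)
```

View pics/m.png

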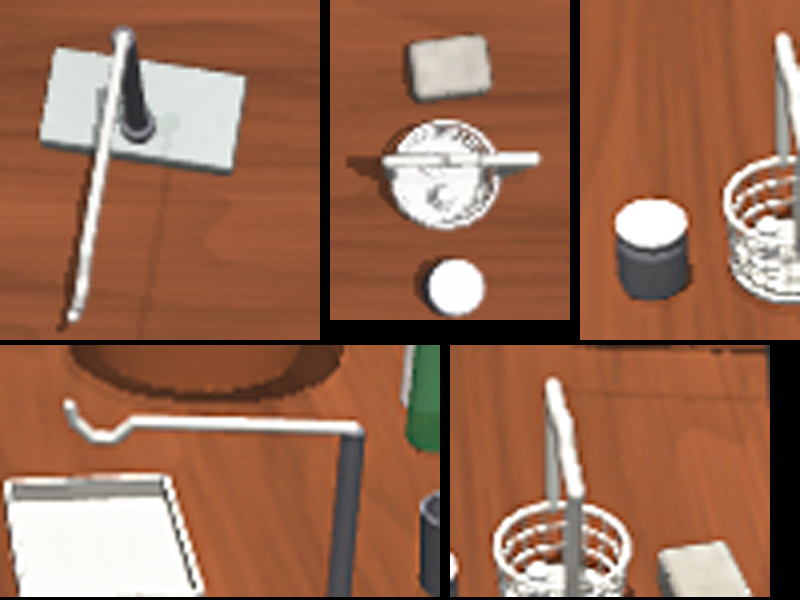

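The crops show the hook tip at top (243,189.5) / side (297,159.5), the saddle at side (305,168), and the post top at (256,119) / (369.5,166). The bail ends are at top (319,200) and (357,199.5), and at side (301,245) and (306,271).

```bash
cat > m.py <<'E'
from h import *
np.set_printoptions(precision=4,suppress=True)
print('tip',tri(243.2,189.5,297,159.5),onz('top',243.2,189.5,.252))
print('posttop',tri(255.7,119.2,369.5,166.2),onz('top',255.7,119.2,.246))
print('foot',onz('top',259.5,142,.028))
for f in[(319.3,200,300.75,244.75),(357,199.5,306.25,271.25)]:print('bail',tri(*f),onz('top',f[0],f[1],.13),onz('side',f[2],f[3],.13))
t=cv2.imread('pics/top0.png')
print('tin',onz('top',305+125/4,160+287/4,.045),'pum',onz('top',335.2,177,.028))
hsv=cv2.cvtColor(t,cv2.COLOR_BGR2HSV)
m=cv2.inRange(hsv,(0,0,120),(180,50,255)); m[:, :120]=0;m[:,215:]=0;m[:150]=0;m[220:]=0
c=max(cv2.findContours(m,0,2)[0],key=cv2.contourArea); b=cv2.boxPoints(cv2.minAreaRect(c)); print(b)
p=np.array([onz('top',*q,.025) for q in b]);print(p,p.mean(0),np.linalg.norm(p-np.roll(p,1,0),axis=1))
E
python3 m.py
```

```text
tip (array([0.5341, 0.06  , 0.2546]), np.float64(0.0035671229772397234)) [0.5327 0.0603 0.252 ]
posttop (array([0.7173, 0.0352, 0.2408]), np.float64(0.004911997296632308)) [0.713 0.035 0.246]
foot [0.7148 0.0356 0.028 ]
bail (array([ 0.5278, -0.1382,  0.1289]), np.float64(0.002168190425408483)) [ 0.5266 -0.1381  0.13  ] [ 0.5288 -0.1396  0.13  ]
bail (array([ 0.5307, -0.2411,  0.1316]), np.float64(0.0016995888316249195)) [ 0.5301 -0.2414  0.13  ] [ 0.5318 -0.2389  0.13  ]
tin [ 0.445 -0.197  0.045] pum [ 0.6109 -0.1959  0.028 ]
[[137. 162.]
 [205. 162.]
 [205. 207.]
 [137. 207.]]
[[0.6458 0.4077 0.025 ]
 [0.6499 0.2001 0.025 ]
 [0.5121 0.1941 0.025 ]
 [0.5079 0.3989 0.025 ]] [0.5789 0.3002 0.025 ] [0.1382 0.2077 0.1379 0.2048]
```

>>> play_rows:
  increments:
    - [17,53,20,0,0,0.061]
    - [17,53,20,0,0,0.061]
    - [17,53,20,0,0,0.061]
    - [17,53,20,0,0,0.061]
    - [17,53,20,0,0,0.061]
    - [17,53,20,0,0,0.061]
    - [17,53,20,0,0,0.061]
    - [17,53,10,0,0,0.061]
    - [17,53,0,0,0,0.061]
    - [17,53,0,0,0,0.061]
    - [17,53,0,0,0,0.061]
    - [17,53,0,0,0,0.061]
  fingers: 1

```text
clock: 1.6
eef_pos: [0.4473, 0.0082, 0.3994]
tcp_rot: [2.676, 1.646, -0.0]
force: [0.3, -1.1, -0.0]
gripper_width: 0.0881
grip_force: 0.0
```

>>> play_rows:
  increments:
    - [17,53,0,0,0,0.061]
    - [17,53,0,0,0,0.061]
    - [17,53,0,0,0,0.061]
    - [17,53,0,0,0,0.061]
    - [17,53,0,0,0,0.061]
    - [17,53,0,0,0,0.061]
    - [17,53,0,0,0,0.061]
    - [17,53,0,0,0,0.061]
    - [0,0,0,0,0,0]

```text
clock: 2.72
eef_pos: [0.5831, 0.4337, 0.3957]
tcp_rot: [-2.196, -2.244, 0.007]
force: [0.5, -1.7, -0.5]
gripper_width: 0.0881
grip_force: 0.0
```

```bash
cat >> h.py <<'E'
def st():
    from scipy.spatial.transform import Rotation as R
    s=arm.observe();r=R.from_rotvec(s['tcp_rot']).as_matrix()
    print('t',s['clock'],'p',s['eef_pos'].round(4),'yang',np.degrees(np.arctan2(r[1,1],r[0,1])).round(2),'z',r[:,2].round(3),'F',s['force'].round(1),'w',round(s['gripper_width'],4),'g',s['grip_force'])
E
python3 -c "from h import *;st();grab('top','top1.png')"
```

```text
t 2.725 p [0.5831 0.4337 0.3957] yang 1.24 z [-0.004 -0.002 -1.   ] F [ 0.5 -1.7 -0.5] w 0.0881 g 0.0
```

>>> play_rows:
  increments:
    - [-6,0,-50,0,0,0]
    - [0,0,-50,0,0,0]
    - [0,0,-50,0,0,0]
    - [0,0,-50,0,0,0]
    - [0,0,-50,0,0,0]
    - [0,0,-50,0,0,0]
    - [0,0,-40,0,0,0]
    - [0,0,-20,0,0,0]
    - [0,0,-10,0,0,0]
    - [0,0,-6,0,0,0]
    - [0,0,0,0,0,0]

```text
clock: 4.15
eef_pos: [0.5781, 0.4308, 0.025]
tcp_rot: [2.201, 2.241, 0.003]
force: [0.4, -0.1, -0.6]
gripper_width: 0.0881
grip_force: 0.0
```

>>> play_rows:
  increments:
    - [0,-5,0,0,0,0]
    - [0,-5,0,0,0,0]
    - [0,-5,0,0,0,0]
    - [0,-5,0,0,0,0]
    - [0,0,0,0,0,0]

```text
clock: 4.78
eef_pos: [0.5775, 0.41, 0.0239]
tcp_rot: [2.202, 2.241, 0.0]
force: [0.1, -0.2, 0.3]
gripper_width: 0.0883
grip_force: 0.0
```

```bash
cat > tr.py <<'E'
from h import *
import sys
t=grab('top',sys.argv[1])[:,:,::-1]
hsv=cv2.cvtColor(np.ascontiguousarray(t),cv2.COLOR_BGR2HSV)
m=cv2.inRange(hsv,(0,0,120),(180,50,255)); m[:,:120]=0;m[:,300:]=0;m[:150]=0;m[220:]=0
c=max(cv2.findContours(m,0,2)[0],key=cv2.contourArea); b=cv2.boxPoints(cv2.minAreaRect(c))
p=np.array([onz('top',*q,.025) for q in b]);print(b.round(1).tolist());print(p.round(3),p.mean(0));st()
E
python3 tr.py top2.png
```

```text
[[139.0, 207.0], [139.0, 162.0], [206.0, 162.0], [206.0, 207.0]]
[[0.508 0.393 0.025]
 [0.646 0.402 0.025]
 [0.65  0.197 0.025]
 [0.512 0.191 0.025]] [0.5789835  0.29565285 0.025     ]
t 4.825 p [0.5774 0.41   0.0238] yang 1.02 z [-0. -0. -1.] F [ 0.2 -0.   0.5] w 0.0883 g 0.0
```

View pics/top2.png

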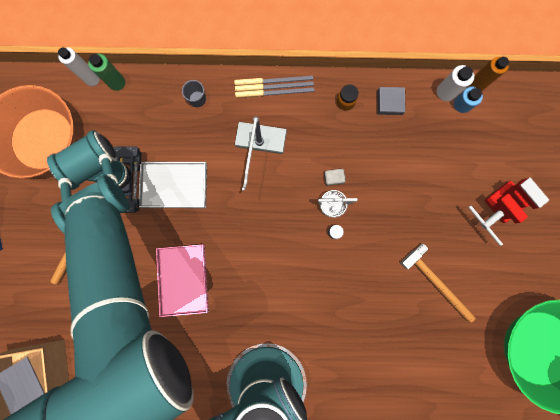

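The gripper sits behind the tray's far end at (139,185), and the tray's near edge is at column 206. Next I push it.

>>> play_rows:
  increments:
    - [-1,-8,0,0,0,0]
    - [-1,-12,0,0,0,0]
    - [-1,-12,0,0,0,0]
    - [-1,-12,0,0,0,0]
    - [-1,-12,0,0,0,0]
    - [-1,-12,0,0,0,0]
    - [-1,-12,0,0,0,0]
    - [-1,-12,0,0,0,0]
    - [-2,-12,0,0,0,0]
    - [-2,-12,0,0,0,0]
    - [-1,-12,0,0,0,0]
    - [-1,-12,0,0,0,0]

```text
clock: 6.32
eef_pos: [0.5633, 0.2697, 0.0238]
tcp_rot: [-2.201, -2.241, -0.0]
force: [-0.4, 3.0, 1.5]
gripper_width: 0.0881
grip_force: 1.6
```

```bash
python3 tr.py top3.png
```

```text
[[187.0, 150.0], [251.0, 150.0], [251.0, 213.0], [187.0, 213.0]]
[[0.686 0.257 0.025]
 [0.69  0.061 0.025]
 [0.497 0.055 0.025]
 [0.493 0.247 0.025]] [0.59149295 0.15517134 0.025     ]
t 6.375 p [0.5628 0.268  0.0235] yang 1.02 z [-0.001 -0.002 -1.   ] F [-1.  -1.6 -0.6] w 0.0882 g 0.0
```

>>> play_rows:
  increments:
    - [-1,-8,0,0,0,0]
    - [-1,-12,0,0,0,0]
    - [-1,-12,0,0,0,0]
    - [-1,-12,0,0,0,0]
    - [-1,-12,0,0,0,0]
    - [-1,-12,0,0,0,0]
    - [-1,-12,0,0,0,0]
    - [-1,-12,0,0,0,0]
    - [0,-6,0,0,0,0]
    - [0,-3,0,0,0,0]
    - [0,0,0,0,0,0]

```text
clock: 7.75
eef_pos: [0.5555, 0.169, 0.0238]
tcp_rot: [2.201, 2.241, -0.0]
force: [-0.5, 0.1, 0.6]
gripper_width: 0.0879
grip_force: 0.0
```

```bash
python3 tr.py top4.png
```

```text
[[208.0, 150.0], [284.0, 150.0], [284.0, 216.0], [208.0, 216.0]]
[[ 0.687  0.193  0.025]
 [ 0.692 -0.04   0.025]
 [ 0.49  -0.044  0.025]
 [ 0.485  0.184  0.025]] [0.58863859 0.07329333 0.025     ]
t 7.8 p [0.5555 0.1692 0.0238] yang 1.05 z [ 0. -0. -1.] F [-0.5 -0.  -0.5] w 0.0883 g 0.0
```

View pics/top4.png

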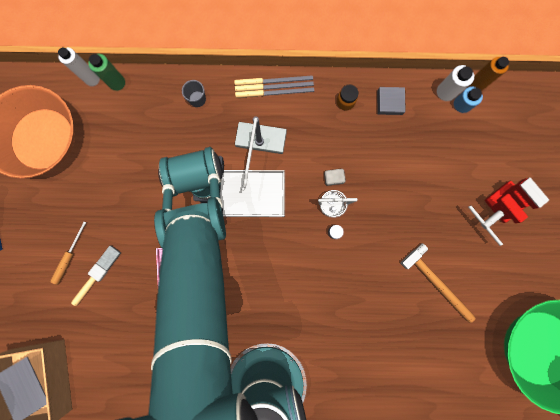

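The tray is now under the hook, with its right edge at column 284 and rows 170–216, so its centre is about (0.557, 0.058). I'll back off, raise the arm and go to the basket.

>>> play_rows:
  increments:
    - [0,15,0,0,0,0]
    - [0,15,0,0,0,0]
    - [0,0,50,0,0,0]
    - [0,0,60,0,0,0]
    - [0,0,60,0,0,0]
    - [0,0,60,0,0,0]
    - [0,0,60,0,0,0]
    - [0,0,60,0,0,0]
    - [0,0,26,0,0,0]
    - [-5,-50,0,0,0,0]
    - [-5,-50,0,0,0,0.015]
    - [-5,-50,0,0,0,0]

```text
clock: 9.3
eef_pos: [0.5402, 0.0494, 0.4]
tcp_rot: [2.182, 2.26, 0.001]
force: [0.6, 0.7, 0.5]
gripper_width: 0.088
grip_force: 0.0
```

>>> play_rows:
  increments:
    - [-4,-50,0,0,0,0]
    - [-4,-50,0,0,0,0]
    - [-4,-50,0,0,0,0]
    - [0,-50,0,0,0,0]
    - [0,-7,-30,0,0,0]
    - [0,0,-50,0,0,0]
    - [0,0,-50,0,0,0]
    - [0,0,-50,0,0,0]
    - [0,0,-20,0,0,0]
    - [0,0,0,0,0,0]

```text
clock: 10.55
eef_pos: [0.528, -0.1568, 0.1987]
tcp_rot: [-2.182, -2.257, 0.002]
force: [0.4, -0.3, -0.2]
gripper_width: 0.0881
grip_force: 0.0
```

```bash
python3 -c "
from h import *
st();s=grab('side','s5.png');t=grab('top','t5.png')
cv2.imwrite('pics/s5c.png',cv2.resize(s[190:330,240:380,::-1],None,fx=4,fy=4,interpolation=2))"
```

```text
t 10.55 p [ 0.528  -0.1568  0.1987] yang 1.94 z [-0.003  0.001 -1.   ] F [ 0.4 -0.3 -0.2] w 0.0881 g 0.0
```

View pics/s5c.png

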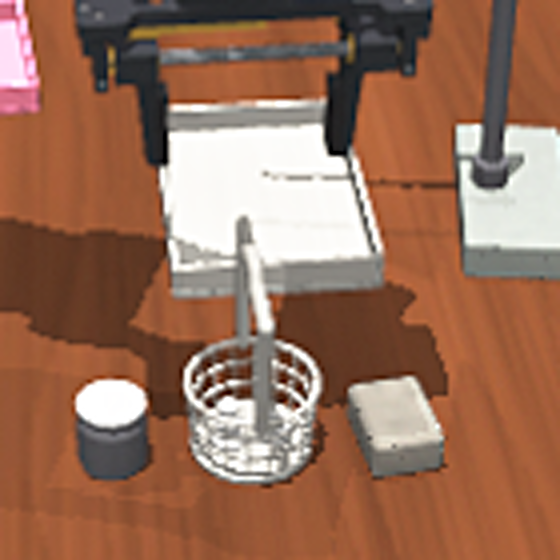

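The gripper straddles the bail's far (left) part, with its fingers around columns 155 and 340 and the bail at 245. Next I go down and pinch.

>>> play_rows:
  increments:
    - [0,0,-30,0,0,0]
    - [0,0,-30,0,0,0]
    - [0,0,-20,0,0,0]
    - [0,0,0,0,0,0]

```text
clock: 11.15
eef_pos: [0.5289, -0.1578, 0.1205]
tcp_rot: [2.184, 2.257, 0.0]
force: [0.2, -0.3, -0.6]
gripper_width: 0.0884
grip_force: 0.0
```

>>> play_rows:
  increments:
    - [0,0,0,0,0,0]
    - [0,0,0,0,0,0]
    - [0,0,0,0,0,0]
    - [0,0,0,0,0,0]
    - [0,0,0,0,0,0]
    - [0,0,0,0,0,0]
    - [0,0,0,0,0,0]
    - [0,0,0,0,0,0]
  fingers: 0
  squeeze: 50

```text
clock: 12.15
eef_pos: [0.5283, -0.1576, 0.1196]
tcp_rot: [-2.184, -2.258, 0.0]
force: [1.0, -0.3, -0.9]
gripper_width: 0.0103
grip_force: 0.0
```

>>> play_rows:
  increments:
    - [0,0,10,0,0,0]
    - [0,0,20,0,0,0]
    - [0,0,30,0,0,0]
    - [0,0,40,0,0,0]
    - [0,0,40,0,0,0]
    - [0,0,25,0,0,-0.03]
    - [0,0,0,0,0,-0.05]
    - [0,0,0,0,0,-0.05]
    - [0,0,0,0,0,-0.04]
    - [0,0,0,0,0,0]
    - [0,0,0,0,0,0]

```text
clock: 13.52
eef_pos: [0.5282, -0.1575, 0.2847]
tcp_rot: [-2.367, -2.065, 0.0]
force: [-0.3, -0.0, -3.1]
gripper_width: 0.0068
grip_force: 50.0
```

```bash
python3 -c "
from h import *
st();s=grab('side','s6.png');t=grab('top','t6.png')
o=np.hstack([cv2.resize(s[130:300,230:330],None,fx=3,fy=3,interpolation=2),cv2.resize(t[120:290,290:400],None,fx=3,fy=3,interpolation=2)])
cv2.imwrite('pics/c6.png',o[:,:,::-1])"
```

```text
t 13.525 p [ 0.5282 -0.1575  0.2847] yang -7.81 z [-0.  0. -1.] F [-0.3 -0.  -3.1] w 0.0068 g 50.031872391700745
```

View pics/c6.png

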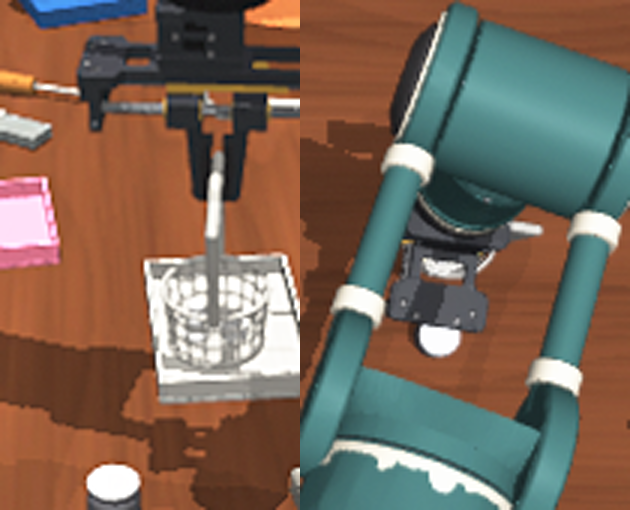

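```bash
python3 -c "
from h import *
print(tri(370,196.7,301.7,196.7)); print(proj('top',[.517,-.2377,.2927]),proj('side',[.517,-.2377,.2927]),proj('side',[.5238,-.188,.1657]))"
```

```text
(array([ 0.51656267, -0.23539741,  0.31272428]), np.float64(0.007638425323739582))
[369.09219377 196.06155401] [300.01715209 206.35742024] [300.61526462 244.26811859]
```

```bash
python3 -c "
from h import *
s=cv2.imread('pics/s6.png',0)
print(s[176:240:2,296:308])"
```

```text
[[ 38  37  38  36  44  94 112 101  62  33  39  39]
 [ 39  39  35  32  51  96 111 100  61  31  38  39]
 [ 39  35  33  27  76 111 139 122  65  27  34  38]
 [ 37  34  35  24  81 137 158 163 108  30  32  37]
 [ 37  35  35  25  63 134 159 158 102  28  32  36]
 [ 37  35  35  22  73 134 154 144  86  23  33  36]
 [ 39  34  28  17 183 254 250 187  89  23  34  35]
 [ 38  32  19 104 239 254 250 215 106  20  30  37]
 [ 38  34  15 120 239 254 251 175  55  24  34  38]
 [ 37  32  11 158 228 238 233 146  36  29  34  36]
 [ 56  47  28 159 231 238 229 141  38  36  39  35]
 [119 116 105 195 250 252 244 179 112 113 112 108]
 [118 114  90 202 251 250 236 161 101 105 108 105]
 [118 112  98 217 253 249 232 167 113 103 107 107]
 [118 112 120 228 252 248 222 154 114 103 106 108]
 [115 109 143 236 254 251 203 137 117 105 105 109]
 [115 112 161 219 242 236 169 128 120 108 105 109]
 [116 117 113 110 118 114 116 132 121 110 106 107]
 [114 116 114 115 123 122 121 133 122 109 106 105]
 [101 108 109 113 124 123 119 130 127 122 115  93]
 [162 156 132 115 123 123 119 124 131 136 144 148]
 [153 154 133 115 121 123 120 146 129 128 150 154]
 [143 139 122 113 121 121 117 140 142 136 137 141]
 [238 250 198 112 119 119 128 236 237 169 229 236]
 [255 255 245 138 113 115 135 254 254 212 249 255]
 [247 253 228 135 113 117 122 231 238 212 237 252]
 [241 249 222 135 114 116 138 243 242 199 225 241]
 [255 255 244 150 112 117 137 254 248 207 251 254]
 [255 239 162 118 117 121 111 164 164 165 227 246]
 [182 186 164 118 117 123 118 140 151 139 130 161]
 [216 223 189 126 116 123 117 137 156 154 188 185]
 [171 137 177 153 109 115 124 186 162 148 165 163]]
```

>>> play_rows:
  increments:
    - [-10,5,0,0,0,0]
    - [-14,15,0,0,0,0]
    - [-10,30,-2,0,0,0]
    - [0,30,-4,0,0,0]
    - [0,30,-4,0,0,0]
    - [0,30,-4,0,0,0]
    - [0,30,-2,0,0,0]
    - [0,30,0,0,0,0]
    - [0,28,0,0,0,0]
    - [0,18,0,0,0,0]
    - [0,8,0,0,0,0]
    - [0,0,0,0,0,0]

```text
clock: 15.12
eef_pos: [0.4941, 0.0965, 0.2687]
tcp_rot: [2.367, 2.065, -0.0]
force: [0.3, -0.6, -2.4]
gripper_width: 0.0062
grip_force: 50.1
```

>>> play_rows:
  increments:
    - [0,0,0,0,0,0]
    - [0,0,0,0,0,0]
    - [0,0,0,0,0,0]
    - [0,0,0,0,0,0]

```text
clock: 15.62
eef_pos: [0.4944, 0.0961, 0.2687]
tcp_rot: [-2.369, -2.063, 0.0]
force: [-0.2, -0.7, -2.3]
gripper_width: 0.0061
grip_force: 50.0
```

```bash
python3 -c "
from h import *
st();s=grab('side','s7.png');t=grab('top','t7.png')
o=cv2.resize(s[110:250,240:390],None,fx=4,fy=4,interpolation=2)
cv2.imwrite('pics/c7.png',o[:,:,::-1])
e=arm.observe()['eef_pos']+[-.0042,-.0307,.016]
print('eye',e,proj('side',e),'saddle',proj('side',[.5555,.0569,.234]),'tip',proj('side',[.5335,.06,.252]))"
```

```text
t 15.625 p [0.4944 0.0961 0.2687] yang -7.88 z [-0. -0. -1.] F [-0.2 -0.7 -2.3] w 0.0061 g 50.03273628652096
eye [0.49013505 0.06555223 0.28469562] [278.85550024 148.46979759] saddle [304.64951673 167.13725754] tip [296.06292287 160.55793567]
```

View pics/c7.png

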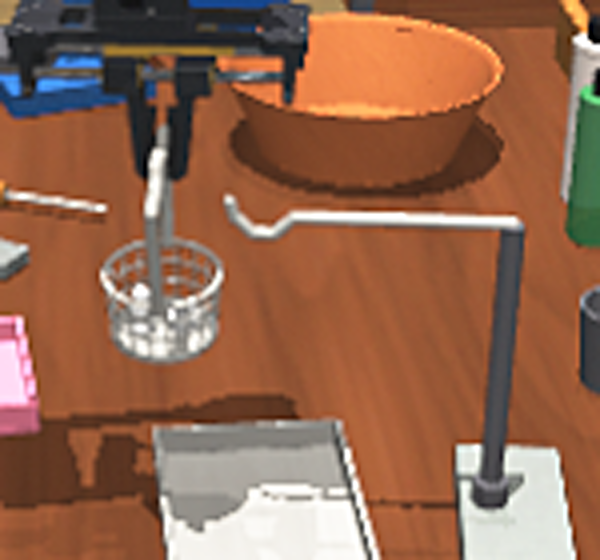

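The basket hangs level from the pads, with its eye at crop (160,150), as predicted. The tip is at (228,200) and the saddle at (265,232). I'll thread it over the hook along +x.

>>> play_rows:
  increments:
    - [6,-1,0,0,0,0]
    - [8,-1,0,0,0,0]
    - [10,-1,0,0,0,0]
    - [10,-1,0,0,0,0]
    - [10,-1,0,0,0,0]
    - [10,-2,0,0,0,0]
    - [8,-1,0,0,0,0]
    - [5,-1,0,0,0,0]
    - [0,0,0,0,0,0]
    - [0,0,0,0,0,0]

```text
clock: 16.98
eef_pos: [0.5611, 0.0874, 0.2687]
tcp_rot: [-2.368, -2.064, 0.0]
force: [0.7, -0.0, -3.0]
gripper_width: 0.0066
grip_force: 50.0
```

>>> play_rows:
  increments:
    - [0,0,-8,0,0,0]
    - [0,0,-8,0,0,0]
    - [0,0,-8,0,0,0]
    - [0,0,-6,0,0,0]
    - [0,0,-4,0,0,0]
    - [0,0,0,0,0,0]
    - [0,0,0,0,0,0]

```text
clock: 17.85
eef_pos: [0.5616, 0.0874, 0.235]
tcp_rot: [2.368, 2.064, 0.001]
force: [-0.5, -0.7, -1.7]
gripper_width: 0.0066
grip_force: 50.1
```

```bash
python3 -c "
from h import *
st();s=grab('side','s8.png')
o=cv2.resize(s[110:250,240:390],None,fx=4,fy=4,interpolation=2)
cv2.imwrite('pics/c8.png',o[:,:,::-1])"
```

```text
t 17.85 p [0.5616 0.0874 0.235 ] yang -7.85 z [ 0.001  0.    -1.   ] F [-0.5 -0.7 -1.7] w 0.0066 g 50.05859859287739
```

View pics/c8.png

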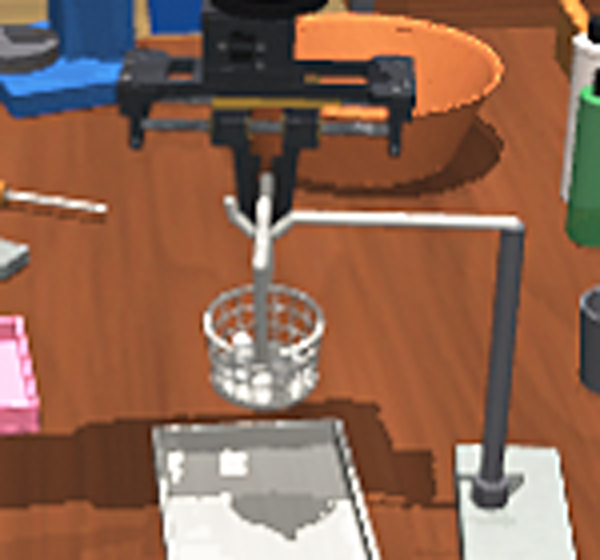

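The bail is over the saddle at crop (264,220), with about 12 mm left to go down. I'll lower it until it bears.

>>> play_rows:
  increments:
    - [0,0,-4,0,0,0]
    - [0,0,-3,0,0,0]
    - [0,0,-2,0,0,0]
    - [0,0,0,0,0,0]
    - [0,0,0,0,0,0]

```text
clock: 18.52
eef_pos: [0.5613, 0.0874, 0.2258]
tcp_rot: [2.368, 2.064, 0.0]
force: [-0.6, -0.4, -1.0]
gripper_width: 0.007
grip_force: 49.9
```

>>> play_rows:
  increments:
    - [0,0,-2,0,0,0]
    - [0,0,0,0,0,0]
    - [0,0,0,0,0,0]

```text
clock: 18.9
eef_pos: [0.5617, 0.0874, 0.2245]
tcp_rot: [2.368, 2.064, 0.001]
force: [-0.9, -1.1, 3.1]
gripper_width: 0.0071
grip_force: 48.7
```

>>> play_rows:
  increments:
    - [0,0,0,0,0,0]
    - [0,0,0,0,0,0]
    - [0,0,0,0,0,0]
    - [0,0,0,0,0,0]
    - [0,0,0,0,0,0]
    - [0,0,0,0,0,0]
    - [0,0,0,0,0,0]
    - [0,0,0,0,0,0]
  fingers: 0.7
  squeeze: 3

```text
clock: 19.9
eef_pos: [0.5613, 0.0874, 0.2237]
tcp_rot: [2.368, 2.064, 0.0]
force: [-0.1, -0.7, -0.1]
gripper_width: 0.0619
grip_force: 0.0
```

>>> play_rows:
  increments:
    - [0,0,8,0,0,0]
    - [0,0,15,0,0,0]
    - [0,0,25,0,0,0]
    - [0,0,40,0,0,0]
    - [0,0,40,0,0,0]
    - [0,0,40,0,0,0]
    - [0,30,30,0,0,0]
    - [0,50,0,0,0,0]
    - [0,50,0,0,0,0]
    - [0,50,0,0,0,0]
    - [0,50,0,0,0,0]
    - [0,0,0,0,0,0]

```text
clock: 21.4
eef_pos: [0.5607, 0.3206, 0.4223]
tcp_rot: [-2.363, -2.069, -0.001]
force: [1.7, -0.6, -0.5]
gripper_width: 0.0616
grip_force: 0.0
```

>>> play_rows:
  increments:
    - [0,30,0,0,0,0]
    - [0,0,0,0,0,0]
    - [0,0,0,0,0,0]
    - [0,0,0,0,0,0]
    - [0,0,0,0,0,0]
    - [0,0,0,0,0,0]
    - [0,0,0,0,0,0]
    - [0,0,0,0,0,0]
    - [0,0,0,0,0,0]
    - [0,0,0,0,0,0]
    - [0,0,0,0,0,0]
    - [0,0,0,0,0,0]

```text
clock: 22.9
eef_pos: [0.5613, 0.3474, 0.4217]
tcp_rot: [-2.368, -2.064, 0.0]
force: [0.3, 0.1, 0.1]
gripper_width: 0.0617
grip_force: 0.0
```

```bash
python3 -c "
from h import *
s=grab('side','s9.png');t=grab('top','t9.png')
for i in range(10): s2=snapshot('side')
st();print('still',np.abs(s[100:330,280:350].astype(int)-s2[100:330,280:350]).max())
o=np.hstack([cv2.resize(s[130:330,270:390],None,fx=3,fy=3,interpolation=2),cv2.resize(t[100:300,200:345],None,fx=3,fy=3,interpolation=2)])
cv2.imwrite('pics/c9.png',o[:,:,::-1])"
```

```text
t 23.5 p [0.5613 0.3474 0.4217] yang -7.85 z [ 0.  0. -1.] F [ 0.4 -0.7  0.5] w 0.0618 g 0.0
still 39
```

View pics/c9.png

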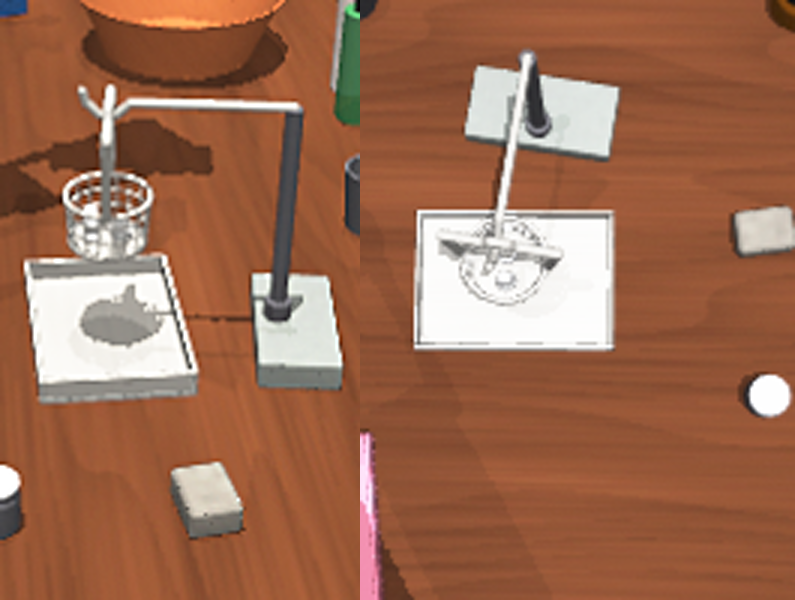

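The basket hangs in the saddle with both castings in it, over the tray. The tray corners in the top view are about (218,171)–(284,216). I'll check that the tray is centred and that the swing has died out.

>>> play_rows:
  increments:
    - [0,0,0,0,0,0]
    - [0,0,0,0,0,0]
    - [0,0,0,0,0,0]
    - [0,0,0,0,0,0]
    - [0,0,0,0,0,0]
    - [0,0,0,0,0,0]
    - [0,0,0,0,0,0]
    - [0,0,0,0,0,0]
    - [0,0,0,0,0,0]
    - [0,0,0,0,0,0]
    - [0,0,0,0,0,0]
    - [0,0,0,0,0,0]

```text
clock: 25.0
eef_pos: [0.5613, 0.3474, 0.4217]
tcp_rot: [-2.368, -2.064, 0.0]
force: [-0.5, -0.2, -0.3]
gripper_width: 0.0617
grip_force: 0.0
```

>>> play_rows:
  increments:
    - [0,0,0,0,0,0]
    - [0,0,0,0,0,0]
    - [0,0,0,0,0,0]
    - [0,0,0,0,0,0]
    - [0,0,0,0,0,0]
    - [0,0,0,0,0,0]
    - [0,0,0,0,0,0]
    - [0,0,0,0,0,0]
    - [0,0,0,0,0,0]
    - [0,0,0,0,0,0]
    - [0,0,0,0,0,0]
    - [0,0,0,0,0,0]

```text
clock: 26.5
eef_pos: [0.5613, 0.3474, 0.4217]
tcp_rot: [-2.368, -2.064, -0.0]
force: [-0.3, 0.0, -0.2]
gripper_width: 0.0619
grip_force: 0.0
```

```bash
python3 -c "
from h import *
p=np.array([onz('top',*q,.025) for q in[(218.3,170.7),(284.3,170.7),(284.3,216.3),(218.3,216.3)]]);print(p,p.mean(0))
# basket foot: rim contour centre side px
print('rim', onz('side',270+108/3,130+193/3,.1535), onz('top',200+(503-360)/3,100+263/3,.1535))
s=snapshot('side').astype(int)
for i in range(12): d=np.abs(snapshot('side').astype(int)-s)[170:230,280:340]; print((d>25).sum(),d.max(),end=' ; ')"
```

```text
[[ 0.62372796  0.15849064  0.025     ]
 [ 0.6277592  -0.04188982  0.025     ]
 [ 0.48897539 -0.04446467  0.025     ]
 [ 0.48489639  0.15307789  0.025     ]] [0.55633974 0.05630351 0.025     ]
rim [0.56016066 0.05695508 0.1535    ] [0.55307101 0.05741264 0.1535    ]
0 4 ; 0 4 ; 0 4 ; 0 4 ; 0 4 ; 0 5 ; 0 4 ; 0 4 ; 0 4 ; 0 4 ; 0 4 ; 0 4 ;
```

The basket is still, and the tray centre at (0.556, 0.056) matches the basket at about (0.557, 0.057).

```bash
python3 -c "
from station import arm
print(arm.sign_off())"
```

```text
the job is handed in; nothing more can be done
None
```

The job is handed in: the basket hangs still on the hook with both castings, the tray is centred under it to within a few mm, the tin and pumice were left alone, and the gripper is open and clear; the hand-in returned no verdict.

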